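Pop the blue hatch of the cuvette reader

ROBOT

A 6-joint arm with a two-finger parallel gripper is mounted at the origin on the work surface. World frame = base frame: x ahead of the robot, y to its left, z up, the work surface at z = 0. Lengths are in m, angles in rad, forces in N, time in s.
With the tool pointing down it reaches from about 0.25 to 0.725 m from the base axis. Payload 4 kg.
Tool frame: the origin (TCP) lies where the fingers leave the gripper's body, on its centre line; the fingertips stand 73 mm ahead of it and the grasp point (between the pads) lies 54 mm ahead of it (bot.tips_ahead is the z of the fingertips in the tool frame, in m); z points along the fingers, y is the direction in which the jaws open and shut (so a half turn about z gives the same grasp; the last joint's range is limited). The gripper opens to 85 mm and grips with 20 to 120 N. Pads are 22 mm wide; open, the fingers measure 114 mm over their backs; the gripper's body (76 mm by 85 mm) begins 54 mm behind the grasp point. The pads swing forward as they close: fully open they stand 13 mm farther back than shut.
Start: joints at [-1.201, 0.241, 0.005, 1.335, 0, 1.571], TCP at [0.181, -0.466, 0.304] pointing down, gripper open.
Joint ranges: [-2.72, 2.72], [-1.05, 1.87], [-1.09, 1.28], [-1.99, 2.15], [-1.42, 1.44], [-3.14, 3.14]. Speed limits (rad/s): [2.79, 2.79, 3.14, 3.14, 3.14, 3.14].

INTERFACE

Orientations are given as a unit quaternion [x, y, z, w].
In Python, from workcell import readout, camera, get_calibration, order, bot gives the robot as it stands.
- The arm moves only by the tool send_rows, never from a script. Its argument "moves" is a list of rows, each a list of 3 entries, a list of its own where there are three numbers: the shift along the tool's x, y, z in mm, then the turn, a rotation vector about the tool's x, y, z in rad, then the finger opening in mm, from 0 to 85.4. In form: [[[dx, dy, dz], [ax, ay, az], grip], ...]. A call has 1 to 12 rows; each row is the pose to reach, as a shift and turn from the pose measured when the call began, along the tool's axes at that moment; what a row does not reach only later rows make up. A row lasts 1/12 s, in which the tool goes at most 41.7 mm and 7.16 degrees, less where a joint would pass 70% of its speed; a pose out of reach is approached as far as the arm can. A call with a gripper value outside its range is refused whole. The fingers move at their own pace and stop on an object; the grip force is fixed at half the most. Time passes only in rows, so rows that repeat a pose let the fingers close. It gives the time, the measured TCP pose, the force and the opening at its end, in the units of the state.
- readout.get_obs(): the state, without advancing time (a new reading comes with each control period).
- camera(name): name is "scene" or "top" or "wrist"; returns the picture (480x640x3 uint8, red, green, blue); there is no depth.
- get_calibration(name): a dict with "fx", "fy", "cx", "cy" (pixels), "R" (3x3) and "t" (3): a world point X has camera coordinates R X + t. Camera axes: x right, y down, z forward; pixel columns grow to the right and rows downward; lengths in m; the calibration is good to about 2 mm. A picture is of the moment at which its call begins: read the wrist's pose just before it. get_calibration takes no time and is no camera call; for the wrist camera it gives the pose at the moment of the call.
- order.job_done(): hands the job in, once; it reports no verdict.
The state is a dict: "clock": time; "joint_pos": joint angles; "joint_vel": joint speeds; "tau": joint torques, N m; "eef_pos": TCP position; "tool_rot": TCP orientation; "ft_force": force on the tool from outside, world axes, zero at the start; "ft_torque": the same for the moment, N m; "grip_width": finger opening in m.
Only numpy, scipy, OpenCV 4.12 (cv2) and the standard library are available. Lean on these libraries where they do the work, as an engineer would, in place of code of your own. Each camera call takes 0.05 s, during which the arm holds its last target. There are 200 camera calls.

TASK

Open the cuvette reader with the blue hatch: gently press the white dot on the blue hatch down once with a fingertip until its latch lets go, draw the finger straight up out of the way, and watch from clear of it until the hatch has swung fully open by itself and stayed open for two seconds. Do not pull or push on the hatch once it has popped, leave the reader with the green hatch alone and shut, and do not lift or shift anything that stands on the bench.

Things in the scene. Friction and masses are not known exactly. Their poses are not given: they have to be found in the camera images.
- reader_blue: cuvette reader with the blue hatch, the one to open: white bench instrument 170 (x) x 150 (y) x 100 mm tall, fixed to the bench. Origin at the centre of its underside; its x axis points from its front (display) to its back, z up. Its place and heading change, and the two readers may be swapped.
- hatch_blue (a joint): angle of the blue hatch (rad): about 0 latched shut (level), 1.3 fully open against its stop (leaning 75 degrees up), negative when pressed below shut; at -0.09 it is against its bottom stop. Once unlatched it follows the rising finger by a weak spring (under 2 N), swings fully open in about 2.5 s and stays; its front edge ends 200 mm above the bench. Rise at least 150 mm, at 0.1 m/s or faster.
- press_blue (a point): top centre of the white dot, a round pad 20 mm across and 3.5 mm high, on top of the blue hatch, where a fingertip presses straight down; 99.5 mm above the bench when shut, 25 mm in front of the reader's centre. It moves with the hatch. The dot is 30 mm from the hatch's front edge. Push-push latch: the dot must go down 6 mm (less may leave it latched) against 2 to 7 N; its rigid stop is at 7.5 mm, so a force stop of 10 to 12 N is right.
- hinge_blue (a point): middle of the blue hatch's hinge line (along the reader's y), 88 mm above the bench, 60 mm behind the reader's centre; it does not move. The hatch is a 110 x 100 x 8 mm plate in front of it, with the press dot 85 mm from this line; cheeks beside it end 6 mm below its top face.
- reader_green: cuvette reader with the green hatch, the one to leave alone: white bench instrument 170 (x) x 150 (y) x 100 mm tall, fixed to the bench. Origin at the centre of its underside; its x axis points from its front (display) to its back, z up. Its place and heading change, and the two readers may be swapped.
- hatch_green (a joint): angle of the green hatch (rad): about 0 latched shut (level), 1.3 fully open against its stop (leaning 75 degrees up), negative when pressed below shut; at -0.09 it is against its bottom stop.
- press_green (a point): top centre of the white dot, a round pad 20 mm across and 3.5 mm high, on top of the green hatch, where a fingertip presses straight down; 99.5 mm above the bench when shut, 25 mm in front of the reader's centre. It moves with the hatch. Same hatch and latch as the blue one.
- hinge_green (a point): middle of the green hatch's hinge line (along the reader's y), 88 mm above the bench, 60 mm behind the reader's centre; it does not move.
- dot_blue: the white dot itself: the raised round pad on the blue hatch, 20 mm across, 3.5 mm high, fixed to the hatch. Origin at the centre of its underside. The press must come down on it, not on the bare hatch.
- specimen_cup: a bystander: amber specimen cup with a red screw cap, upright, 42 mm across, 58 mm tall, stands in front of the blue reader. Origin at the centre of its underside.
- strip_tube: a bystander: white test-strip tube, upright, 38 mm across, 105 mm tall, stands behind the blue reader. Origin at the centre of its underside.
- strip_cap: a bystander: small white stepped cap lying on the bench, 42 mm across, 16 mm tall, in front of the green reader. Origin at the centre of its underside.
- buffer_bottle: a bystander: clear bottle with a blue cap, upright, 48 mm across, 110 mm tall, behind the green reader. Origin at the centre of its underside.
- cuvette_box: a bystander: white carton 72 x 52 x 36 mm, at the left of the bench. Origin at the centre of its underside.
- reagent_jar: a bystander: amber jar with a black cap, upright, 52 mm across, 70 mm tall, at the right of the bench. Origin at the centre of its underside.

How it is judged:
On the way, in this order (a step that is already met when the one before it is completed fails the run):
1. the blue hatch is pressed below its shut position by the fingers on its white dot (value of joint hatch_blue below -0.03 rad and contact force between the fingers and dot_blue above 0.5 N), for 0.02 s.
2. the blue hatch has swung fully open and stays open for 2 s with nothing touching its reader (value of joint hatch_blue above 1.2 rad and contact force between each of the arm, the fingers and reader_blue below 0.1 N), for 2 s.
At the end, for the whole second after the job is handed in: The blue hatch was pressed down by the fingers on its white dot, then stood fully open (above 1.2 rad of 1.3) for 2 s untouched, and is still open and at rest; the green hatch is shut (within -0.02 and 0.03 rad); every bystander is upright (within 0.2 rad) and within 20 mm of where it stood (value of joint hatch_blue above 1.2 rad and velocity of joint hatch_blue between -0.05 and 0.05 rad/s and value of joint hatch_green between -0.02 and 0.03 rad and distance of each of specimen_cup, strip_tube, strip_cap, buffer_bottle, cuvette_box, reagent_jar from where it was at the start of the episode below 0.02 m and angle between each of specimen_cup, strip_tube, strip_cap, buffer_bottle, cuvette_box, reagent_jar's own z axis and vertical below 0.2 rad).
It fails at once if the blue hatch is pushed back down after it has popped (faster than 0.15 rad/s towards shut while between 0.2 and 1.1 rad) (value of joint hatch_blue between 0.2 and 1.1 rad and velocity of joint hatch_blue below -0.15 rad/s).
It fails at once if the open hatch is pulled or pushed (a contact of more than 4 N while it stands above 0.2 rad) (value of joint hatch_blue above 0.2 rad and contact force between any of the fingers, the arm and reader_blue above 4 N).
It fails at once if the blue reader is pressed with more than 40 N (not gently) (contact force between any of the fingers, the arm and reader_blue above 40 N).
It fails at once if the green reader is touched with more than 2 N or its hatch pressed or opened (contact force between any of the fingers, the arm and reader_green above 2 N or value of joint hatch_green below -0.02 rad or value of joint hatch_green above 0.03 rad).
It fails at once if a bystander is lifted, shifted by more than 20 mm or tipped (not (distance of specimen_cup from where it was at the start of the episode below 0.02 m) or not (distance of strip_tube from where it was at the start of the episode below 0.02 m) or not (distance of strip_cap from where it was at the start of the episode below 0.02 m) or not (distance of buffer_bottle from where it was at the start of the episode below 0.02 m) or not (distance of cuvette_box from where it was at the start of the episode below 0.02 m) or not (distance of reagent_jar from where it was at the start of the episode below 0.02 m) or not (angle between specimen_cup's own z axis and vertical below 0.2 rad) or not (angle between strip_tube's own z axis and vertical below 0.2 rad) or not (angle between strip_cap's own z axis and vertical below 0.2 rad) or not (angle between buffer_bottle's own z axis and vertical below 0.2 rad) or not (angle between cuvette_box's own z axis and vertical below 0.2 rad) or not (angle between reagent_jar's own z axis and vertical below 0.2 rad)).
It also fails if it takes over 35 s, if anything falls off the work surface, if the arm or the gripper's body presses on something with over 40 N, if the wrist force passes 120 N, or if a joint passes its speed limit or range.

## Working session

There is one attempt and no reset: what is moved stays moved. The work goes in short steps, Python scripts to look and compute and a tool call to move; the robot and the scene stay as the last step left them, time stands still between calls to the robot, and variables do not carry over. Pictures are saved under pics/ and viewed, about 8 in all and at most 12, crops included, and the job is handed in when it is done.

Besides the shell and the picture viewer there is one more tool, called after "Call:" by a JSON object that holds its "name" and its "arguments". send_rows: Moves the arm, as the interface text tells. Its arguments: {"type":"object","properties":{"moves":{"type":"array","items":{"type":"array"}}},"required":["moves"]}

```bash
mkdir -p pics
python3 - <<'E'
from workcell import readout,camera,get_calibration,bot
import cv2,numpy as np
for n in("top","scene"):
    cv2.imwrite(f"pics/{n}0.png",camera(n)[:,:,::-1])
    print({k:np.round(v,3).tolist() for k,v in get_calibration(n).items()})
o=readout.get_obs();print(o,bot.tips_ahead)
E
```

```text
{'fx': 562.321, 'fy': 562.321, 'cx': 326.955, 'cy': 245.074, 'R': [[-0.012, -1.0, -0.014], [-0.984, 0.014, -0.18], [0.18, 0.012, -0.984]], 't': [0.027, 0.566, 1.456]}
{'fx': 505.635, 'fy': 505.635, 'cx': 321.938, 'cy': 243.831, 'R': [[0.794, 0.608, 0.014], [0.473, -0.603, -0.642], [-0.382, 0.517, -0.766]], 't': [-0.452, -0.213, 1.501]}
{'clock': 0.1, 'joint_pos': array([-1.20099296e+00,  2.41335534e-01,  3.86422510e-03,  1.33521465e+00,
        8.61932056e-06,  1.57076566e+00]), 'joint_vel': array([ 8.02020552e-05, -2.47624124e-03,  2.18494267e-03,  5.61039369e-04,
       -7.90095117e-05, -5.92191080e-04]), 'tau': array([ 2.13883730e-03, -3.73137188e+01,  2.53010452e+01,  1.08580964e-02,
       -1.24617671e-06,  8.80696945e-06]), 'eef_pos': array([ 0.18056181, -0.46579581,  0.30310492]), 'tool_rot': array([ 9.82951075e-01,  1.83864875e-01, -1.69454341e-04, -9.29508417e-04]), 'ft_force': array([-0.48199325,  0.20612025,  0.60091624]), 'ft_torque': array([ 0.00232282, -0.00083748, -0.03549985]), 'grip_width': 0.08534506211378434} 0.0726
```

View pics/top0.png

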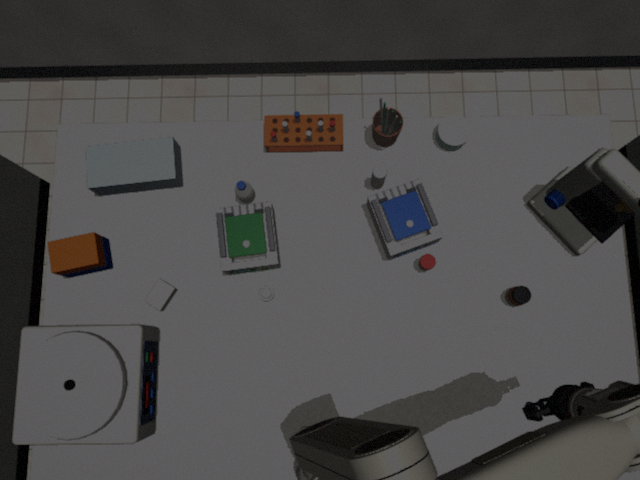

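View pics/scene0.png

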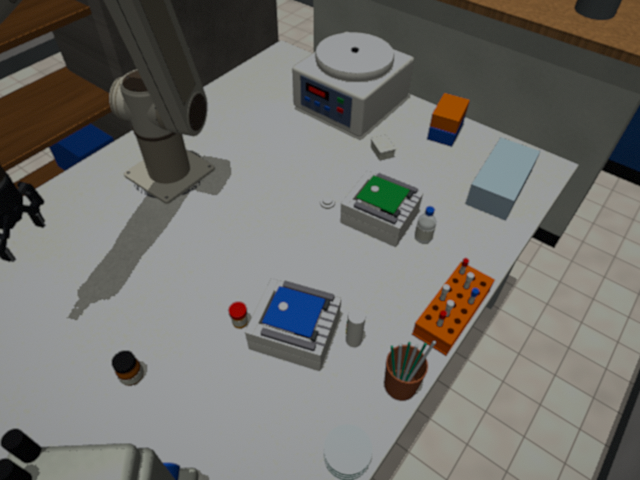

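The top view shows the blue hatch with its dot at about (410,224) and the green hatch at (246,237). The scene view shows the blue dot at about (283,306). The cup (427,262) is in front and the tube (378,177) behind. I'll measure the dot and heading next.

```bash
cat > h.py <<'E'
import cv2,numpy as np
from workcell import readout,camera,get_calibration,bot
from scipy.spatial.transform import Rotation as Ro
def ray(c,p,z):
    d=np.array([(p[0]-c["cx"])/c["fx"],(p[1]-c["cy"])/c["fy"],1]);R=np.array(c["R"]);o=-R.T@c["t"];d=R.T@d
    return o+d*(z-o[2])/d[2]
def blue(im,c,roi=None):  # im rgb -> dot px, dot xyz, hatch centre xyz
    h=cv2.cvtColor(im,cv2.COLOR_RGB2HSV); m=cv2.inRange(h,(105,150,60),(125,255,255))
    k=max(cv2.findContours(m,0,2)[0],key=cv2.contourArea)
    hull=np.zeros_like(m);cv2.fillConvexPoly(hull,cv2.convexHull(k),255);hull=cv2.erode(hull,np.ones((5,5)))
    d=cv2.bitwise_and(hull,cv2.inRange(h,(0,0,90),(180,110,255)))
    n,l,s,ce=cv2.connectedComponentsWithStats(d);i=1+np.argmax(s[1:,4])
    r=cv2.minAreaRect(k)
    print("dot",ce[i].round(1),s[i],"rect",r)
    box=cv2.boxPoints(r)
    return ray(c,ce[i],.0985),np.array([ray(c,p,.096) for p in box])
E
python3 - <<'E'
from h import *
for n in("top","scene"):
    c=get_calibration(n);im=cv2.cvtColor(cv2.imread(f"pics/{n}0.png"),cv2.COLOR_BGR2RGB)
    d,b=blue(im,c);print(n,d.round(4),b.mean(0).round(4));print(b.round(3).tolist(),[np.linalg.norm(b[i]-b[i-1]).round(3) for i in range(4)])
c=get_calibration("wrist");print(c)
E
```

```text
dot [409.8 222.6] [407 220   7   7  38] rect ((405.6206970214844, 215.05174255371094), (41.03866958618164, 36.02489471435547), 68.19859313964844)
top [ 0.6147 -0.1981  0.0985] [ 0.636  -0.1883  0.096 ]
[[0.67, -0.126, 0.096], [0.705, -0.215, 0.096], [0.602, -0.251, 0.096], [0.567, -0.162, 0.096]] [np.float64(0.109), np.float64(0.096), np.float64(0.109), np.float64(0.095)]
dot [282.7 306. ] [278 302  10   9  72] rect ((293.3999938964844, 310.29998779296875), (52.810035705566406, 42.058292388916016), 18.434947967529297)
scene [ 0.6137 -0.1991  0.0985] [ 0.6364 -0.1909  0.096 ]
[[0.603, -0.255, 0.096], [0.558, -0.16, 0.096], [0.673, -0.127, 0.096], [0.711, -0.222, 0.096]] [np.float64(0.113), np.float64(0.106), np.float64(0.12), np.float64(0.102)]
{'fx': 394.74375070123693, 'fy': 394.74375070123693, 'cx': 317.606344050727, 'cy': 241.71108128709704, 'R': array([[ 0.3600216 , -0.93294222, -0.00180664],
       [-0.88533183, -0.34225824,  0.31471709],
       [-0.2942312 , -0.11170547, -0.9491838 ]]), 't': array([-0.49840196, -0.04072695,  0.38056412])}
```

Both views agree on the dot to about 1 mm, at (0.614, -0.199), 0.645 m from the base. The reader heading is about 19° and the tool yaw about 21°, so I'll keep the yaw. Next I move over the dot with the fingers closing.

Call:
{"name": "send_rows", "arguments": {"moves": [[[35,-6.5,0],[0,0,0],0],[[75,-14,0],[0,0,0],0],[[115,-21,0],[0,0,0],0],[[155,-29,0],[0,0,0],0],[[195,-36,0],[0,0,0],0],[[235,-43,0],[0,0,0],0],[[275,-51,0],[0,0,0],0],[[315,-58,0],[0,0,0],0],[[355,-66,0],[0,0,0],0],[[395,-73,0],[0,0,0],0],[[430,-80,0],[0,0,0],0],[[455,-84,0],[0,0,0],0]]}}

```text
clock: 1.1
eef_pos: [0.5767, -0.2205, 0.3023]
tool_rot: [0.983, 0.185, -0.0, -0.001]
ft_force: [0.7, -0.7, 0.4]
grip_width: -0.0001
```

Run:
```python
from h import *
o=readout.get_obs();c=get_calibration("wrist");im=camera("wrist");cv2.imwrite("pics/w1.png",im[:,:,::-1])
print(o["clock"],o["eef_pos"],o["grip_width"],o["ft_force"])
R=Ro.from_quat(o["tool_rot"]);print(R.as_matrix().round(3))
d,b=blue(im,c);print(d,b.round(3).tolist())
for t in (np.array([.6142,-.1986,.0995]),d): print((R.inv().apply(t-o["eef_pos"])*1000).round(1))
```

```text
1.1 [ 0.57669606 -0.22045251  0.30228679] -0.00012124121111167016 [ 0.67289276 -0.68434569  0.38633592]
[[ 0.931  0.364 -0.001]
 [ 0.364 -0.931  0.003]
 [-0.    -0.003 -1.   ]]
dot [307.6 169.9] [294 156  29  29 647] rect ((308.283447265625, 126.55392456054688), (153.53680419921875, 167.15504455566406), 2.405970335006714)
[ 0.61260962 -0.1977899   0.0985    ] [[0.567, -0.154, 0.096], [0.672, -0.126, 0.096], [0.704, -0.218, 0.096], [0.603, -0.258, 0.096]]
[ 42.9  -6.1 202.8]
[ 41.7  -7.4 203.8]
```

View pics/w1.png

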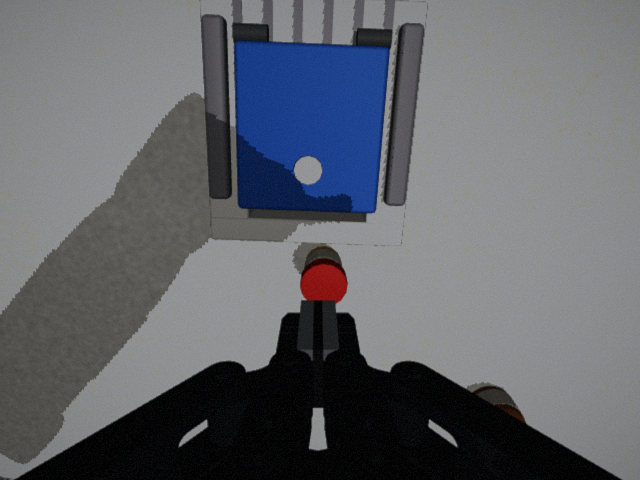

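The wrist view shows the hatch level and shut, with the dot at (308,170) and the shut fingers at (318,325). All three views agree to about 1.5 mm. I'll move over the dot and come down to about 15 mm above it.

Call:
{"name": "send_rows", "arguments": {"moves": [[[20,-3,0],[0,0,0],0],[[42,-7,0],[0,0,0],0],[[42,-7,0],[0,0,0],0],[[42,-7,25],[0,0,0],0],[[42,-7,55],[0,0,0],0],[[42,-7,85],[0,0,0],0],[[42,-7,105],[0,0,0],0],[[42,-7,115],[0,0,0],0],[[42,-7,115],[0,0,0],0],[[42,-7,115],[0,0,0],0]]}}

```text
clock: 1.98
eef_pos: [0.616, -0.1963, 0.1869]
tool_rot: [0.982, 0.187, 0.001, -0.002]
ft_force: [-0.9, 0.1, 0.7]
grip_width: 0.0001
```

Run:
```python
from h import *
o=readout.get_obs();c=get_calibration("wrist");im=camera("wrist");cv2.imwrite("pics/w2.png",im[150:450,120:520,::-1])
R=Ro.from_quat(o["tool_rot"]);p=o["eef_pos"];print(p,o["ft_force"],"tip",p+R.apply([0,0,bot.tips_ahead]))
for t in ([.6142,-.1986,.0995],[.6126,-.1978,.0995]): print((R.inv().apply(t-p)*1000).round(1))
```

```text
[ 0.61598425 -0.19634475  0.18687739] [-0.89603982  0.13772793  0.71576197] tip [ 0.61601478 -0.19602313  0.11427811]
[-2.7  1.8 87.4]
[-3.9  0.5 87.4]
```

View pics/w2.png

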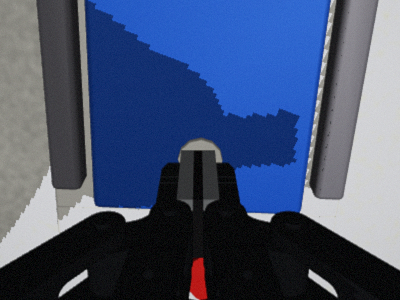

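The crop shows the fingertips over the dot, which peeks out just behind them at (200,150). I'll correct by about 3 mm, come down to contact, then press in small steps.

Call:
{"name": "send_rows", "arguments": {"moves": [[[-3,1,3],[0,0,0],0],[[-3,1,7],[0,0,0],0],[[-3,1,11],[0,0,0],0],[[-3,1,14],[0,0,0],0],[[-3,1,16],[0,0,0],0],[[-3,1,17],[0,0,0],0],[[-3,1,18],[0,0,0],0],[[-3,1,18],[0,0,0],0]]}}

```text
clock: 2.7
eef_pos: [0.6141, -0.1985, 0.1703]
tool_rot: [0.982, 0.187, 0.002, -0.001]
ft_force: [-1.2, -0.3, 2.1]
grip_width: -0.0003
```

Call:
{"name": "send_rows", "arguments": {"moves": [[[0,0,1.5],[0,0,0],0],[[0,0,3],[0,0,0],0],[[0,0,4],[0,0,0],0],[[0,0,4],[0,0,0],0]]}}

```text
clock: 3.03
eef_pos: [0.6139, -0.1986, 0.1661]
tool_rot: [0.982, 0.187, 0.001, -0.001]
ft_force: [-2.6, -0.8, 4.0]
grip_width: -0.0003
```

Call:
{"name": "send_rows", "arguments": {"moves": [[[0,0,1],[0,0,0],0],[[0,0,1.5],[0,0,0],0],[[0,0,1.5],[0,0,0],0]]}}

```text
clock: 3.28
eef_pos: [0.6138, -0.1987, 0.165]
tool_rot: [0.982, 0.186, 0.001, -0.001]
ft_force: [-4.8, -0.8, 6.5]
grip_width: 0.0001
```

Call:
{"name": "send_rows", "arguments": {"moves": [[[0,0,1],[0,0,0],0],[[0,0,1.5],[0,0,0],0],[[0,0,1.5],[0,0,0],0]]}}

```text
clock: 3.53
eef_pos: [0.6138, -0.1987, 0.1649]
tool_rot: [0.982, 0.186, 0.002, -0.001]
ft_force: [-4.7, 0.4, 9.4]
grip_width: -0.0002
```

It is on the rigid stop: force is up to 9.4 N with no further travel, about 7.2 mm down. I'll rise straight up.

Call:
{"name": "send_rows", "arguments": {"moves": [[[0,0,-8],[0,0,0],0],[[0,0,-25],[0,0,0],0],[[0,0,-45],[0,0,0],0],[[0,0,-65],[0,0,0],0],[[0,0,-85],[0,0,0],0],[[0,0,-105],[0,0,0],0],[[0,0,-125],[0,0,0],0],[[0,0,-145],[0,0,0],0],[[0,0,-165],[0,0,0],0],[[0,0,-180],[0,0,0],0],[[0,0,-185],[0,0,0],0],[[0,0,-185],[0,0,0],0]]}}

```text
clock: 4.53
eef_pos: [0.6142, -0.1992, 0.3515]
tool_rot: [0.982, 0.187, 0.004, -0.0]
ft_force: [-0.3, 1.0, -0.4]
grip_width: 0.0004
```

Run:
```python
from h import *
print(readout.get_obs()["eef_pos"],readout.get_obs()["ft_force"])
a=camera("wrist");b=camera("scene")
cv2.imwrite("pics/w3.png",np.hstack([cv2.resize(a,(400,300)),b[200:500,150:550][:280].copy() if 0 else cv2.resize(b[220:400,180:420],(400,300))])[:,:,::-1])
```

```text
[ 0.6142308  -0.1992428   0.35146182] [-0.26313879  0.97921046 -0.41593098]
```

View pics/w3.png

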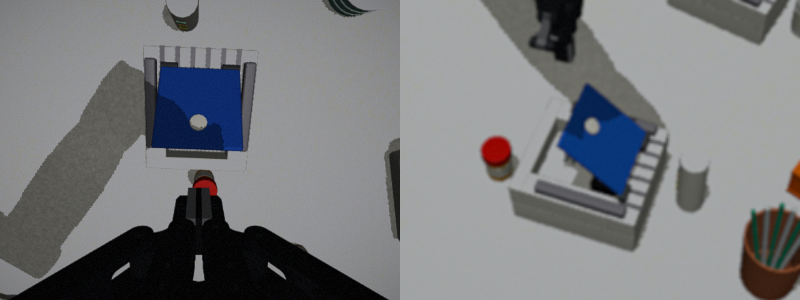

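The hatch has popped and is swinging open, roughly 40° in the scene view, and the fingers are well clear above it. I'll wait in place.

Call:
{"name": "send_rows", "arguments": {"moves": [[[0,0,0],[0,0,0],0],[[0,0,0],[0,0,0],0],[[0,0,0],[0,0,0],0],[[0,0,0],[0,0,0],0],[[0,0,0],[0,0,0],0],[[0,0,0],[0,0,0],0],[[0,0,0],[0,0,0],0],[[0,0,0],[0,0,0],0],[[0,0,0],[0,0,0],0],[[0,0,0],[0,0,0],0],[[0,0,0],[0,0,0],0],[[0,0,0],[0,0,0],0]]}}

```text
clock: 5.63
eef_pos: [0.6134, -0.1991, 0.3488]
tool_rot: [0.982, 0.187, 0.001, -0.001]
ft_force: [-0.2, -0.1, -0.1]
grip_width: 0.0001
```

Call:
{"name": "send_rows", "arguments": {"moves": [[[0,0,0],[0,0,0],0],[[0,0,0],[0,0,0],0],[[0,0,0],[0,0,0],0],[[0,0,0],[0,0,0],0],[[0,0,0],[0,0,0],0],[[0,0,0],[0,0,0],0],[[0,0,0],[0,0,0],0],[[0,0,0],[0,0,0],0],[[0,0,0],[0,0,0],0],[[0,0,0],[0,0,0],0],[[0,0,0],[0,0,0],0],[[0,0,0],[0,0,0],0]]}}

```text
clock: 6.63
eef_pos: [0.6134, -0.1991, 0.3488]
tool_rot: [0.982, 0.187, 0.001, -0.001]
ft_force: [-0.8, 0.4, 0.3]
grip_width: -0.0003
```

Run:
```python
from h import *
np.save("s1.npy",camera("scene"))
```

Call:
{"name": "send_rows", "arguments": {"moves": [[[0,0,0],[0,0,0],0],[[0,0,0],[0,0,0],0],[[0,0,0],[0,0,0],0],[[0,0,0],[0,0,0],0],[[0,0,0],[0,0,0],0],[[0,0,0],[0,0,0],0],[[0,0,0],[0,0,0],0],[[0,0,0],[0,0,0],0],[[0,0,0],[0,0,0],0],[[0,0,0],[0,0,0],0],[[0,0,0],[0,0,0],0],[[0,0,0],[0,0,0],0]]}}

```text
clock: 7.68
eef_pos: [0.6134, -0.1991, 0.3488]
tool_rot: [0.982, 0.187, 0.001, -0.001]
ft_force: [-0.2, -0.1, 0.1]
grip_width: 0.0003
```

Call:
{"name": "send_rows", "arguments": {"moves": [[[0,0,0],[0,0,0],0],[[0,0,0],[0,0,0],0],[[0,0,0],[0,0,0],0],[[0,0,0],[0,0,0],0],[[0,0,0],[0,0,0],0],[[0,0,0],[0,0,0],0],[[0,0,0],[0,0,0],0],[[0,0,0],[0,0,0],0],[[0,0,0],[0,0,0],0],[[0,0,0],[0,0,0],0],[[0,0,0],[0,0,0],0],[[0,0,0],[0,0,0],0]]}}

```text
clock: 8.68
eef_pos: [0.6134, -0.1991, 0.3488]
tool_rot: [0.982, 0.187, 0.001, -0.001]
ft_force: [-0.3, 0.4, -0.0]
grip_width: -0.0001
```

Call:
{"name": "send_rows", "arguments": {"moves": [[[0,0,0],[0,0,0],0],[[0,0,0],[0,0,0],0],[[0,0,0],[0,0,0],0],[[0,0,0],[0,0,0],0],[[0,0,0],[0,0,0],0],[[0,0,0],[0,0,0],0],[[0,0,0],[0,0,0],0],[[0,0,0],[0,0,0],0],[[0,0,0],[0,0,0],0],[[0,0,0],[0,0,0],0],[[0,0,0],[0,0,0],0],[[0,0,0],[0,0,0],0]]}}

```text
clock: 9.68
eef_pos: [0.6134, -0.1991, 0.3488]
tool_rot: [0.982, 0.187, 0.001, -0.001]
ft_force: [0.8, -0.3, -0.4]
grip_width: 0.0002
```

Run:
```python
from h import *
o=readout.get_obs();print(o["clock"],o["ft_force"])
a=np.load("s1.npy");b=camera("scene");t=camera("top")
for i in(a,b):
    m=cv2.inRange(cv2.cvtColor(i,cv2.COLOR_RGB2HSV),(105,150,50),(125,255,255))[230:400,200:400];print(cv2.boundingRect(m),cv2.countNonZero(m))
cv2.imwrite("pics/s4.png",np.hstack([cv2.resize(b[220:400,180:420],(400,300)),cv2.resize(t[100:340,140:460],(400,300))])[:,:,::-1])
t0=cv2.imread("pics/top0.png")[:,:,::-1].astype(int)
# green + bystander windows in the top view: mean change from the start
for n,(x,y) in dict(green=(247,237),cup=(427,262),tube=(378,177),cap=(267,293),bottle=(243,190),box=(160,294),jar=(519,296)).items():
    s=np.s_[y-14:y+14,x-14:x+14];print(n,np.abs(t[s].astype(int)-t0[s]).mean().round(1))
# hatch front-edge height: dot triangulated from both views would suffice; compute top-edge ray
```

```text
9.6833 [ 0.75488371 -0.3244075  -0.35916141]
(100, 39, 29, 69) 1026
(100, 39, 29, 69) 1027
green 2.6
cup 19.9
tube 2.7
cap 2.8
bottle 2.7
box 2.8
jar 3.2
```

View pics/s4.png

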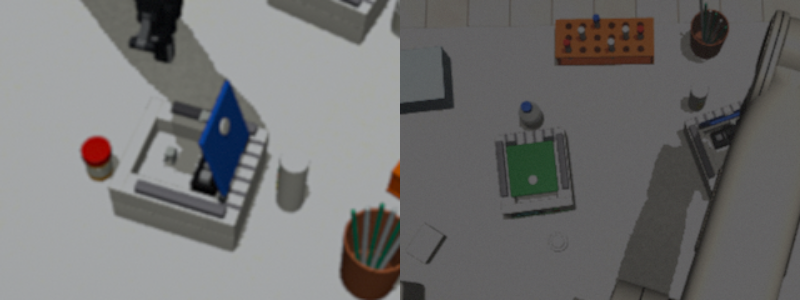

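```bash
python3 -c "
from workcell import order;print(order.job_done())"
```

```text
the job is handed in; nothing more can be done
None
```

The blue hatch is open and the job is handed in, at about 9.8 s on the robot's clock; no verdict was reported.

- **Press:** I pressed the white dot once with shut fingertips. It went down about 7.2 mm onto its stop, with a last reading of 9.4 N upward. I then rose straight up about 185 mm at roughly 0.2 m/s, and the hatch swung open by itself.
- **Hatch open:** The hatch's blue outline was the same in two scene pictures 3 s apart (1026 and 1027 pixels), standing steeply up. I judged it fully open from the pictures; I did not measure its angle. From the rise onward the wrist force stayed within about 1 N of zero, at noise level.
- **Everything else:** The green hatch, tube, cap, bottle, carton and jar look unchanged from the start in the top view.
- **Check that disagreed:** The specimen cup's spot in the top view changed, because the arm hides it there. In the scene view the cup stands upright within about a pixel of where it started.

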